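Unlock the router's control box with the cabinet key

ROBOT

A 6-joint arm with a two-finger parallel gripper is mounted at the origin on the work surface. World frame = base frame: x ahead of the robot, y to its left, z up, the work surface at z = 0. Lengths are in m, angles in rad, forces in N, time in s.
With the tool pointing down it reaches from about 0.35 to 0.8 m from the base axis. Payload 7.3 kg.
Tool frame: the origin (TCP) lies midway between the tips of the shut fingers; the grasp point (between the pads) lies 19 mm behind it; x points along the fingers, z is the direction in which the jaws open and shut, and the axes are right-handed (so a half turn about x gives the same grasp; the last joint's range is limited). The gripper opens to 85 mm and grips with 20 to 120 N. Pads are 22 mm wide; open, the fingers measure 114 mm over their backs; the gripper's body (76 mm by 85 mm) begins 54 mm behind the grasp point. The pads swing forward as they close: fully open they stand 13 mm farther back than shut.
Start: joints at [-0.146, 0.342, 1.524, -0, 1.275, -0.146], TCP at [0.525, 0, 0.231] pointing down, gripper open.
Joint ranges: [-2.53, 2.53], [-0.77, 2.02], [0.04, 2.7], [-1, 4.14], [0.28, 2.66], [-3.11, 3.11]. Speed limits (rad/s): [2.57, 2.57, 3.14, 3.14, 3.14, 3.14].

INTERFACE

Orientations are given as a unit quaternion [x, y, z, w].
In Python, from workcell import env gives the robot as it stands.
- The arm moves only by the tool jog_arm, never from a script. Its argument "deltas" is a list of rows, each a list of 3 entries, a list of its own where there are three numbers: the shift along the tool's x, y, z in mm, then the turn, a rotation vector about the tool's x, y, z in rad, then the finger opening in mm, from 0 to 85.4. In form: [[[x, y, z], [ax, ay, az], gripper], ...]. A call has 1 to 10 rows; each row shifts and turns the commanded pose from where the row before left it, along the tool's axes as they then stand; what a row does not reach is not made up. A row lasts 1/8 s, in which the tool goes at most 62.5 mm and 10.7 degrees, less where a joint would pass 70% of its speed; a pose out of reach is approached as far as the arm can. A call is refused whole if a number of a shift passes 62.5 or a number of a turn 0.188, either way. A call with a gripper value outside its range is refused whole. The fingers move at their own pace and stop on an object; "grip_force" is the grip in N (left out, the last holds). Time passes only in rows, so rows that do not move let the fingers close. It gives the time, the measured TCP pose, the force and the opening at its end, in the units of the state.
- env.get_obs(): the state, without advancing time (a new reading comes with each control period).
- env.snapshot(name): name is "scene" or "side" or "wrist"; returns the picture (400x640x3 uint8, red, green, blue); there is no depth.
- env.calibration(name): a dict with "mtx" (3x3 intrinsics, pixels), "R" (3x3) and "t" (3): a world point X has camera coordinates R X + t; the wrist camera has in their place "hand_eye" (4x4, takes a point from camera to tool coordinates, whose origin is the TCP and whose axes are the tool frame's). Camera axes: x right, y down, z forward; pixel columns grow to the right and rows downward; lengths in m; the calibration is good to about 2 mm. A picture is of the moment at which its call begins: read the wrist's pose just before it. calibration takes no time and is no camera call.
- env.close_job(): hands the job in, once; it reports no verdict.
The state is a dict: "time_s": time; "joint_positions": joint angles; "joint_vel": joint speeds; "joint_efforts": joint torques, N m; "tool_pos": TCP position; "tool_rot": TCP orientation; "ft_force": force on the tool from outside, world axes, zero at the start; "ft_torque": the same for the moment, N m; "gripper_width": finger opening in m.
Only numpy, scipy, OpenCV 4.12 (cv2) and the standard library are available. Lean on these libraries where they do the work, as an engineer would, in place of code of your own. Each camera call takes 0.05 s, during which the arm holds its last target.

TASK

Take the cabinet key out of the wooden tool block, feel it fully home in the lock on top of the router's control box, and give it a quarter turn clockwise so that the latch lets go and the lid springs up off its seal. Press gently and do not force the key. Then put the key back standing in its hole in the block, without disturbing the things lying on the bench.

Things in the scene. Friction and masses are not known exactly. Their poses are not given: they have to be found in the camera images.
- key_bow (a point): Middle of the flat bow (grip) of the loose steel-grey cabinet key, 68 mm long, about 90 g, standing upright in the tool block. z runs up the key, x along the bow's width, y through its thickness. The bow is a plate 38 mm wide (x), 10 mm thick (y), 28 mm high; under it a round neck 9 mm across, then the barrel.
- key_tip (a point): Centre of the key's lower end, 54 mm below the middle of the bow; same axes. The barrel here is round, 20 mm across and 22 mm long. A slot 5.2 mm wide and 13.5 mm deep runs right across its lower end, in the plane of the bow (along x), so the key fits the lock either way round (a half turn is the same).
- lock (a point): Centre of the floor of the lock's well in the lid, near its front edge (lid axes, z up). On it stands a round-tipped pin 4.4 mm thick, 12.2 mm high, with a bit on either side: a bar 18 mm long, 4.2 mm thick, 9 mm high, flat on top. With the slot over the bar the key sinks until its end rests on this floor; over 0.06 rad out of line it stops on the bits, 9 mm higher.
- lock_mouth (a point): Centre of the well's mouth, 17 mm above its floor, 5 mm above the lid; 22.6 mm bore, flared here to 27 mm. The bar's angle is not measured: locked, it lies within 0.65 rad either side of the x axis. It turns stiffly (about 0.1 N m), a quarter turn clockwise from above unlocks; the latch clears about 0.75 rad clockwise of x, end stop 2.2. A key pressed down holds the lid down till it is drawn up.
- lid (a joint): Hinge of the lid, rad. 0 when shut; 0.00 to 0.01 while the hidden latch holds it; once the latch is clear the rubber seal lifts it to about 0.03 (its front edge 6 mm up). The hinge is on the far side from the lock.
- control_box: The router's control box, white sheet steel with a blue lid, 200 mm (x) by 220 mm (y), lid top 103 mm above the bench, fixed. Origin at the centre of its underside; the lock is 60 mm from it towards -x (the front).
- block_hole (a point): Centre of the floor of the key's hole in the fixed dark wood tool block, 80 (x) by 150 (y) by 45 mm high. The hole is round, 24 mm wide, 26 mm deep, floor 19 mm above the bench, 35 mm from the block's middle towards -y (block axes, z up). Cutters stand at the other end, 70 mm or more away, up to 26 mm above the block.
- collet_nut: Dark steel ring nut, 33 mm in diameter and 20 mm high, on the bench in front of the block. Leave it alone. Origin under its centre.
- step_block: Stepped dark steel clamping block, 60 by 25 by 38 mm, on the bench behind the block. Leave it alone. Origin under its centre.
- spanner: Spanner, 150 mm long, lying on the bench in front of the control box. Leave it alone.
- mouse: Black computer mouse, 100 by 58 by 30 mm, on the bench behind the control box. Leave it alone. Origin under its centre.
Not all that is in view belongs to the job. What is meant by the part that bears block_hole is not blue or pink, and is the smaller of those in its own colour.

How it is judged:
On the way, in this order (a step that is already met when the one before it is completed fails the run):
1. the key stands fully home in the lock: its lower end within 3 mm of the well's floor, the lid still held shut (z of key_tip in the frame of lock below 0.003 m and horizontal distance between key_tip and lock below 0.004 m and value of joint lid below 0.012 rad), for 0.2 s.
2. the latch has let go and the lid has sprung up off its seal (lid above 0.018 rad) (value of joint lid above 0.018 rad), for 0.2 s.
At the end, for the whole second after the job is handed in: The lid is unlocked and sprung up off its seal (above 0.018 rad), and the key stands at rest in its hole in the block: its lower end within 5 mm of the hole's floor and centre, less than 0.2 rad from upright, let go (value of joint lid above 0.018 rad and z of key_tip in the frame of block_hole below 0.005 m and horizontal distance between key_tip and block_hole below 0.005 m and angle between key_bow's own z axis and vertical below 0.2 rad and linear speed of key below 0.02 m/s); the robot touches nothing.
It fails at once if the key is forced: more than 45 N between the key and the control box (contact force between key and control_box above 45 N).
It fails at once if a bystander (nut, step block, spanner, mouse) is moved by more than 30 mm (distance of any of collet_nut, step_block, spanner, mouse from where it was at the start of the episode above 0.03 m).
It also fails if it takes over 72 s, if anything falls off the work surface, if the arm or the gripper's body presses on something with over 40 N, if the wrist force passes 120 N, or if a joint passes its speed limit or range.

## Working session

There is one attempt and no reset: what is moved stays moved. The work goes in short steps, Python scripts to look and compute and a tool call to move; the robot and the scene stay as the last step left them, time stands still between calls to the robot, and variables do not carry over. Pictures are saved under pics/ and viewed, and the job is handed in when it is done.

Besides the shell and the picture viewer there is one more tool, called in YAML: its name, and indented under it one key for each argument. jog_arm: Moves the arm, as the interface text tells. Its arguments: {"type":"object","properties":{"deltas":{"type":"array"},"grip_force":{"type":"number"}},"required":["deltas"]}

```bash
mkdir -p pics; ls
cat > h.py <<'E'
from workcell import env
import numpy as np, cv2
from scipy.spatial.transform import Rotation as Rn
def snap(n,f):
    o=env.get_obs(); im=np.array(env.snapshot(n)); cv2.imwrite('pics/'+f+'.png',im[:,:,::-1]); return o,im
def cam(n,o=None):
    c=env.calibration(n); K=np.array(c['mtx'])
    if 'hand_eye' in c:
        T=np.eye(4);T[:3,:3]=Rn.from_quat(o['tool_rot']).as_matrix();T[:3,3]=o['tool_pos']
        W=T@np.array(c['hand_eye']); R=W[:3,:3].T; t=-R@W[:3,3]
    else: R=np.array(c['R']);t=np.array(c['t']).ravel()
    return K,R,t
def proj(C,X):
    K,R,t=C; p=K@(R@np.array(X,float)+t); return p[:2]/p[2]
def ray(C,uv,z):
    K,R,t=C; c=-R.T@t; d=R.T@np.linalg.solve(K,[uv[0],uv[1],1]); return c+d*(z-c[2])/d[2]
E
python3 - <<'E'
from h import *
for n in ['scene','side','wrist']:
    o,im=snap(n,n+'0')
    c=env.calibration(n); print(n,c)
print(o)
E
```

```text
pics
scene {'mtx': array([[500.18966062,   0.        , 325.1630953 ],
       [  0.        , 500.18966062, 206.45144769],
       [  0.        ,   0.        ,   1.        ]]), 'R': array([[-0.51195837,  0.85885048, -0.01656745],
       [ 0.66433358,  0.38363322, -0.6414721 ],
       [-0.54457279, -0.33941332, -0.76696745]]), 't': array([ 0.24875197, -0.35742239,  1.73881943])}
side {'mtx': array([[419.18658003,   0.        , 320.8336161 ],
       [  0.        , 419.18658003, 198.99448729],
       [  0.        ,   0.        ,   1.        ]]), 'R': array([[-0.91845885, -0.39544688, -0.00742325],
       [-0.26301013,  0.6246656 , -0.73526768],
       [ 0.29539636, -0.67336071, -0.67773619]]), 't': array([0.55627149, 0.18529444, 0.88648049])}
wrist {'mtx': array([[307.60151727,   0.        , 320.2809459 ],
       [  0.        , 307.60151727, 206.63097004],
       [  0.        ,   0.        ,   1.        ]]), 'hand_eye': array([[-1.47653788e-03, -3.19268862e-01,  9.47663027e-01,
        -1.42747850e-01],
       [-5.09930308e-05, -9.47664035e-01, -3.19269281e-01,
         8.20667298e-02],
  
[... 177 characters left out ...]
s': 0.1, 'joint_positions': array([-1.46004954e-01,  3.42652120e-01,  1.52491890e+00,  3.06919014e-05,
        1.27543759e+00, -1.45980336e-01]), 'joint_vel': array([-0.00027163, -0.00300694, -0.0003888 ,  0.00016687, -0.00043837,
       -0.00060998]), 'joint_efforts': array([ 1.46845858e-03, -4.34446299e+01, -2.46491075e+01, -2.49143095e-04,
        4.66253536e-03,  6.72989302e-06]), 'tool_pos': array([5.24633688e-01, 8.28287873e-05, 2.30696860e-01]), 'tool_rot': array([9.49652325e-05, 7.07600384e-01, 7.12258079e-05, 7.06612824e-01]), 'ft_force': array([-0.0121424 , -0.56332983,  0.09445314]), 'ft_torque': array([ 0.0547705 ,  0.01902894, -0.01874024]), 'gripper_width': 0.08527820481148492}
```

View pics/scene0.png

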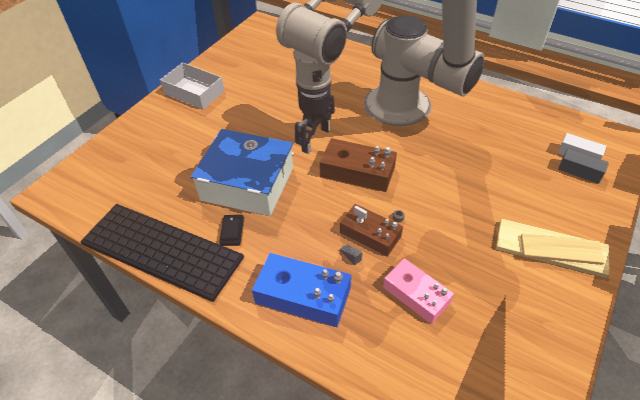

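View pics/side0.png

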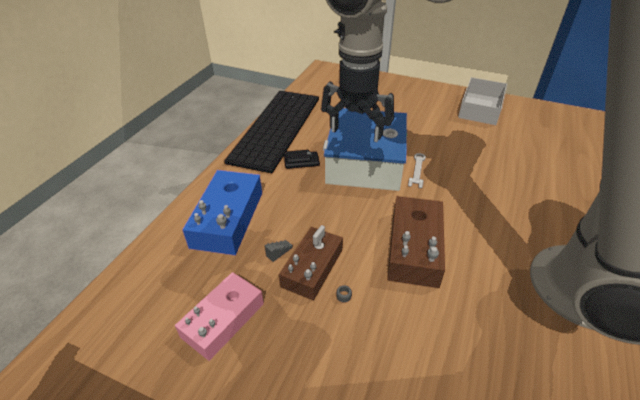

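View pics/wrist0.png

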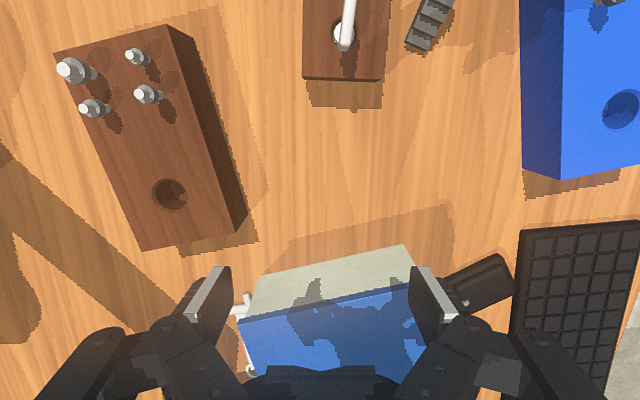

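The small dark-wood block at scene (371,229) has the key at (359,213). What could be mistaken for it: the large brown block (358,165), the blue one (302,288) and the pink one (418,290). By the description I choose the smaller brown one. Next, close crops to check it.

Run:
```python
from h import *
s=cv2.imread('pics/scene0.png');d=cv2.imread('pics/side0.png')
a=cv2.resize(s[195:265,330:420],(800,622),interpolation=cv2.INTER_CUBIC)[:600]
b=cv2.resize(d[215:305,260:360],(660,594),interpolation=cv2.INTER_CUBIC)
c=cv2.resize(s[125:215,185:305],(800,600),interpolation=cv2.INTER_CUBIC)
for n,i in zip('abc',(a,b,c)): cv2.imwrite(f'pics/crop_{n}.png',i)
```

```text
(no output)
```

View pics/crop_a.png

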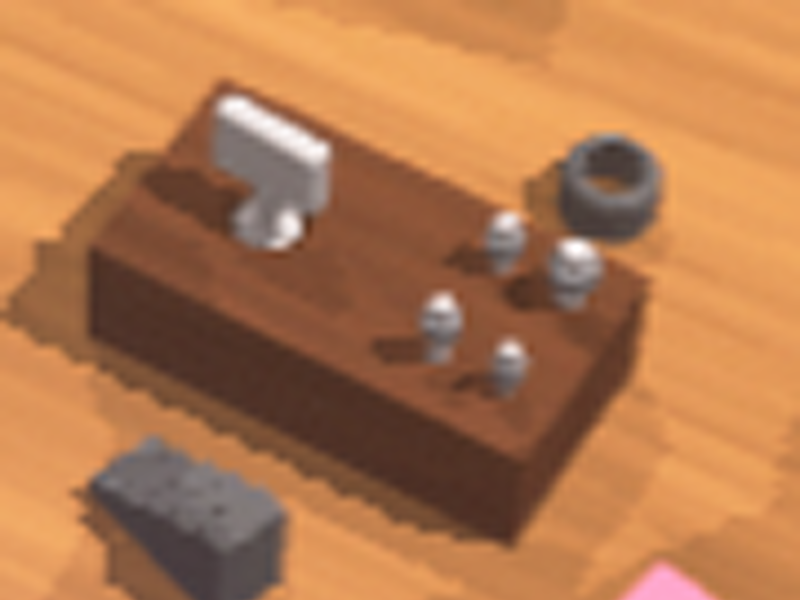

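View pics/crop_b.png

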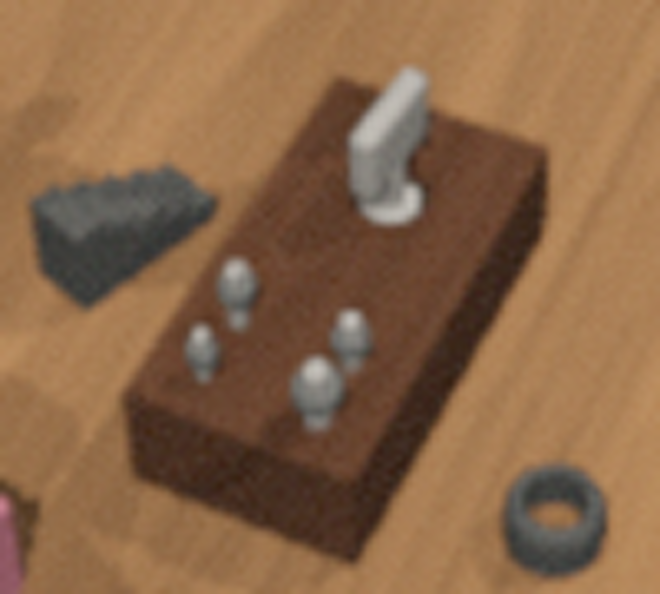

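View pics/crop_c.png

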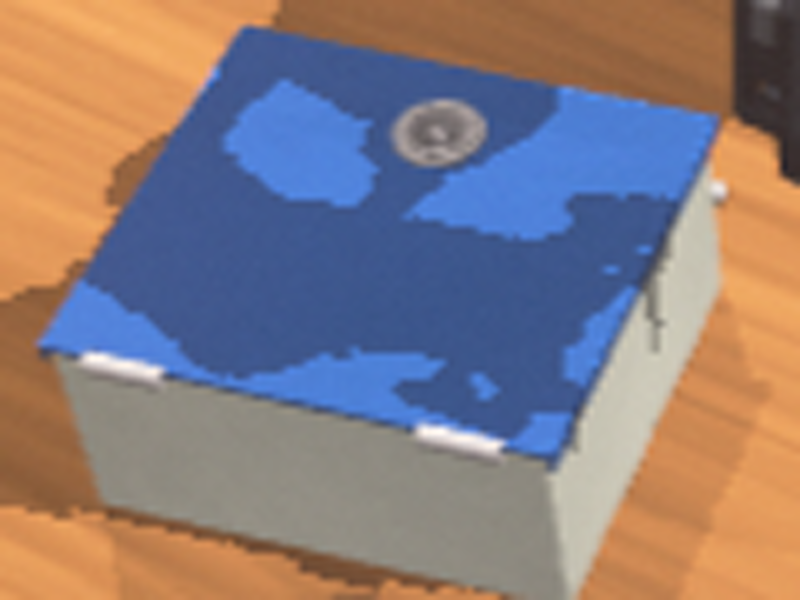

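Run:
```python
from h import *
S=cam('scene');D=cam('side')
sa=lambda u:(330+u[0]/8.889-.5+.06,195+u[1]/8.889-.44)
sb=lambda u:(260+u[0]/6.6-.4,215+u[1]/6.6-.4)
sc=lambda u:(185+u[0]/6.667-.4,125+u[1]/6.667-.4)
for n,f,C,pts in (('S',sa,S,[(222,82),(92,250),(520,460),(648,285)]),('D',sb,D,[(340,78),(548,150),(355,478),(127,395)])):
    P=np.array([ray(C,f(p),.045) for p in pts]);print(n,P.round(4).tolist(),P.mean(0))
print('bow',ray(S,sa((225,98)),.087),ray(S,sa((326,150)),.087),ray(D,sb((413,72)),.087),ray(D,sb((360,142)),.087))
P=np.array([ray(S,sc(p),.103) for p in [(245,28),(40,348),(555,465),(720,118)]]);print('box',P.round(4).tolist(),P.mean(0))
print('lock',ray(S,sc((438,133)),.108), ray(D,(390,133),.108))
```

```text
S [[0.5075, 0.1088, 0.045], [0.5858, 0.1067, 0.045], [0.5908, 0.2532, 0.045], [0.5136, 0.258, 0.045]] [0.54940494 0.18169089 0.045     ]
D [[0.5851, 0.1032, 0.045], [0.5066, 0.1064, 0.045], [0.5124, 0.2534, 0.045], [0.5903, 0.2527, 0.045]] [0.54859721 0.17891003 0.045     ]
bow [0.54428076 0.12860904 0.087     ] [0.54699584 0.16416408 0.087     ] [0.54690848 0.12750345 0.087     ] [0.55035205 0.16235472 0.087     ]
box [[0.4918, -0.3605, 0.103], [0.6924, -0.3096, 0.103], [0.6383, -0.0861, 0.103], [0.4345, -0.1402, 0.103]] [ 0.56424241 -0.22409751  0.103     ]
lock [ 0.50830291 -0.23904845  0.108     ] [ 0.50605396 -0.23977735  0.108     ]
```

jog_arm:
  deltas:
    - [[0,-50,-4],[0,0,0],85]
    - [[20,-60,-4],[0,0,0],85]
    - [[25,-60,-4],[0,0,0],85]
    - [[25,-60,-5],[0,0,0],85]
    - [[0,-15,0],[0,0,0],85]
    - [[0,0,0],[0,0,0],85]
    - [[0,0,0],[0,0,0],85]
    - [[0,0,0],[0,0,0],85]

```text
time_s: 1.15
tool_pos: [0.509, -0.2379, 0.1644]
tool_rot: [-0.001, 0.707, 0.001, 0.707]
ft_force: [0.5, -0.3, 0.8]
gripper_width: 0.085
```

Run:
```python
from h import *
o,im=snap('wrist','w1')
print(o['tool_pos'],o['tool_rot'],o['joint_positions'],o['ft_force'],o['time_s'])
C=cam('wrist',o)
p=proj(C,[.5072,-.2393,.108]);print(p)
u,v=p.astype(int)
x0=max(0,u-50);y0=max(0,v-40);x0=min(x0,540);y0=min(y0,320)
print(x0,y0)
cv2.imwrite('pics/w1c.png',cv2.resize(im[y0:y0+75,x0:x0+100,::-1],(800,600),interpolation=cv2.INTER_CUBIC))
```

```text
[ 0.50897953 -0.23785064  0.16436138] [-8.56016998e-04  7.06751183e-01  6.05218260e-04  7.07461424e-01] [-5.73705382e-01  4.68000022e-01  1.52146540e+00  2.71927777e-04
  1.15109138e+00 -5.75882561e-01] [ 0.50057279 -0.25815829  0.8169945 ] 1.15
[318.76562731 228.84939885]
268 188
```

View pics/w1.png

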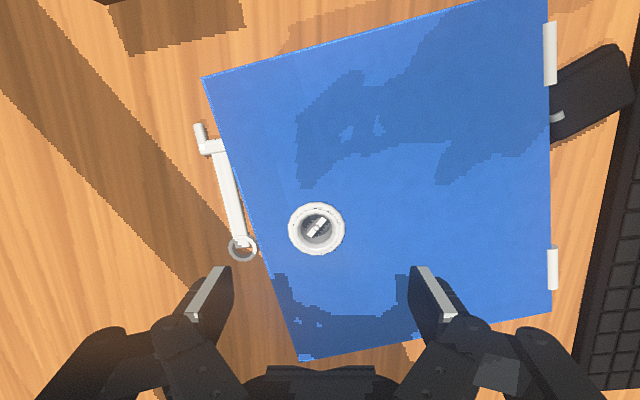

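View pics/w1c.png

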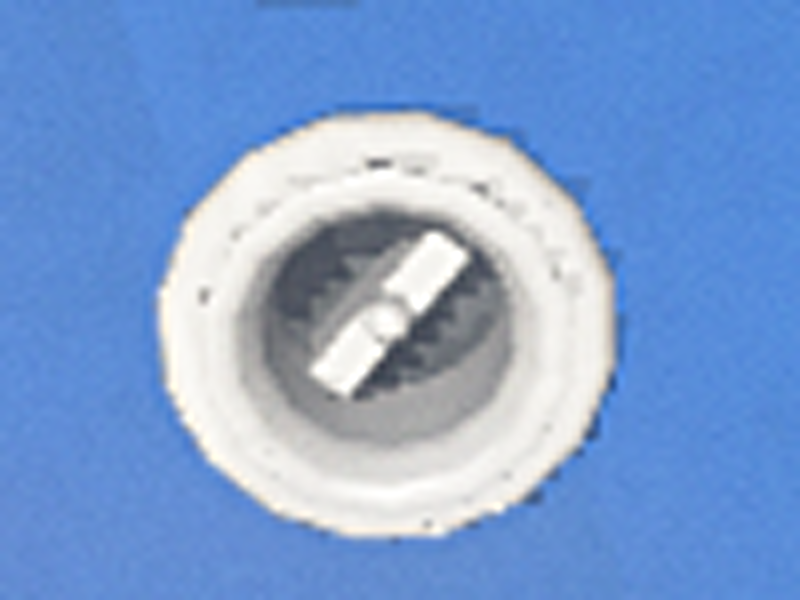

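```bash
cat >> h.py <<'E'
def cr(p,x0,y0,s): return ((p[0]+.5)/s-.5+x0,(p[1]+.5)/s-.5+y0)
E
python3 - <<'E'
from h import *
o=env.get_obs();C=cam('wrist',o)
f=lambda p,z:ray(C,cr(p,268,188,8),z)
a=f((331,385),.1);b=f((453,247),.1);print('bar',a,b,(a+b)/2,np.arctan2(*(b-a)[1::-1]),np.linalg.norm(b-a))
# long edges of the top
for p,q in (((309,375),(430,230)),((350,397),(472,262))):
  d=f(q,.1)-f(p,.1);print(np.arctan2(d[1],d[0]))
print('pin',f((388,318),.1032),'rim',f((388,325),.107),'inner', [f(p,.108) for p in((160,325),(616,325),(388,110),(388,538))])
print('box corners',[ray(C,p,.103).round(4).tolist() for p in((202,76),(550,312),(300,361),(546,-5))])
E
```

```text
bar [ 0.49993678 -0.24821268  0.1       ] [ 0.51104321 -0.23467309  0.1       ] [ 0.50549    -0.24144288  0.1       ] 0.883803585665787 0.01751208836604982
0.9091244984366811
0.8754020354439452
pin [ 0.50521672 -0.24024955  0.1032    ] rim [ 0.50525908 -0.23934051  0.107     ] inner [array([ 0.48534666, -0.23894023,  0.108     ]), array([ 0.52520446, -0.23890619,  0.108     ]), array([ 0.50532015, -0.21920443,  0.108     ]), array([ 0.50521863, -0.25966865,  0.108     ])]
box corners [[0.4357, -0.1404, 0.103], [0.6906, -0.3127, 0.103], [0.4914, -0.362, 0.103], [0.6364, -0.0975, 0.103]]
```

jog_arm:
  deltas:
    - [[-20,30,0],[0,0,0],85]
    - [[-20,60,5],[0,0,0],85]
    - [[0,60,8],[0,0,0],85]
    - [[0,60,8],[0,0,0],85]
    - [[0,60,8],[0,0,0],85]
    - [[10,60,9],[0,0,0],85]
    - [[20,53,0],[0,0,0],85]
    - [[0,0,0],[0,0,0],85]
    - [[0,0,0],[0,0,0],85]
    - [[0,0,0],[0,0,0],85]

```text
time_s: 2.45
tool_pos: [0.5467, 0.1419, 0.1741]
tool_rot: [0.0, 0.707, -0.0, 0.708]
ft_force: [0.4, -0.6, 0.3]
gripper_width: 0.0853
```

Run:
```python
from h import *
o,im=snap('wrist','w2')
print(o['tool_pos'],o['tool_rot'],o['joint_positions'],o['ft_force'],o['time_s'])
C=cam('wrist',o)
p=proj(C,[.547,.1455,.073]);print(p)
u,v=p.astype(int)
x0=u-80;y0=v-60
print(x0,y0)
cv2.imwrite('pics/w2c.png',cv2.resize(im[y0:y0+120,x0:x0+160,::-1],(800,600),interpolation=cv2.INTER_CUBIC))
```

```text
[0.54672244 0.14194077 0.17405532] [ 3.83894279e-04  7.06635732e-01 -4.62949379e-04  7.07577261e-01] [ 1.18490453e-01  4.63473633e-01  1.49977052e+00 -2.91512705e-04
  1.17703971e+00  1.19799737e-01] [ 0.42007677 -0.57798005  0.26116836] 2.45
[321.30236008 202.48316127]
241 142
```

View pics/w2c.png

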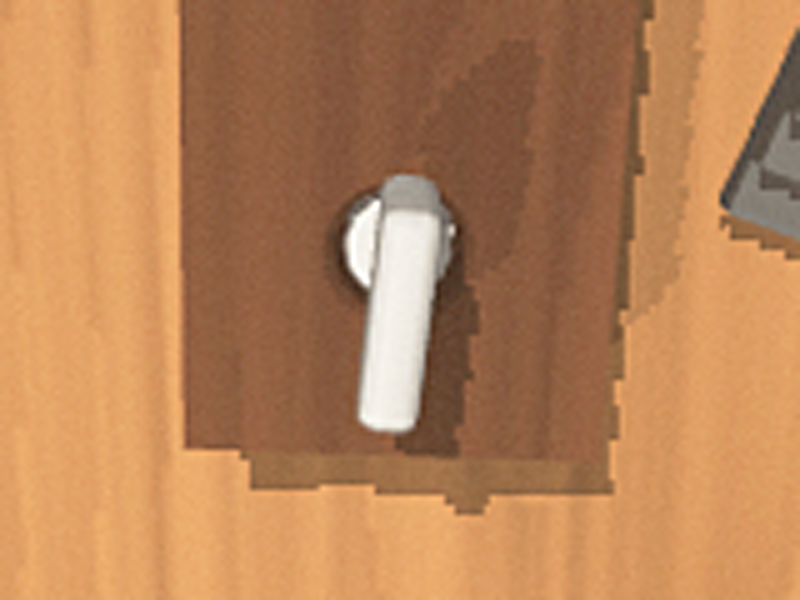

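View pics/w2.png

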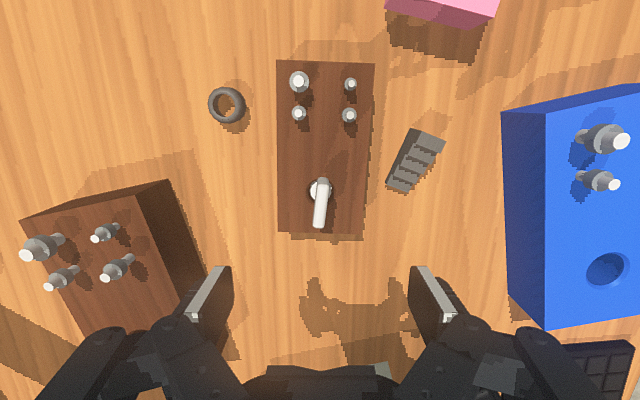

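Run:
```python
from h import *
o=env.get_obs();C=cam('wrist',o);S=cam('scene')
f=lambda p,z:ray(C,cr(p,241,142,5),z)
P=[f(p,.087) for p in((384,212),(436,212),(418,428),(360,428))]
print(np.round(P,4).tolist(),np.mean(P,0))
d=(P[0]+P[1]-P[2]-P[3]);print('bow ang',np.arctan2(d[1],d[0]))
for a,b in((0,3),(1,2)):
  d=P[a]-P[b];print(np.arctan2(d[1],d[0]))
print('barrel top rim ~', [f(p,.041) for p in ((344,240),(456,230))])
print('block front corners',f((187,448),.045),f((620,460),.045), [ray(C,p,.045) for p in((277,60),(375,63))])
print('big block', [ray(S,p,.06).round(3).tolist() for p in((335,141),(397,158),(390,187),(320,165))])
print('bowl', [ray(C,p,0.06).round(3).tolist() for p in((170,180),(135,200))])
```

```text
[[0.5439, 0.1648, 0.087], [0.5519, 0.1648, 0.087], [0.5493, 0.1289, 0.087], [0.5399, 0.129, 0.087]] [0.54626845 0.1468814  0.087     ]
bow ang 1.4773859172210078
1.4586932974467142
1.4961404499274809
barrel top rim ~ [array([0.53615767, 0.14766572, 0.041     ]), array([0.55694237, 0.14953588, 0.041     ])]
block front corners [0.50569006 0.10757116 0.045     ] [0.58877882 0.10483443 0.045     ] [array([0.51167418, 0.25664477, 0.045     ]), array([0.59053077, 0.25434217, 0.045     ])]
big block [[0.327, -0.058, 0.06], [0.3, 0.138, 0.06], [0.415, 0.171, 0.06], [0.439, -0.045, 0.06]]
bowl [[0.418, 0.162, 0.06], [0.384, 0.144, 0.06]]
```

jog_arm:
  deltas:
    - [[25,5,0],[0.09,0,0],60]
    - [[40,0,0],[0,0,0],50]
    - [[30,0,0],[0,0,0],50]
    - [[15,0,0],[0,0,0],50]
    - [[8,0,0],[0,0,0],50]
    - [[0,0,0],[0,0,0],50]
    - [[0,0,0],[0,0,0],50]
  grip_force: 20

```text
time_s: 3.38
tool_pos: [0.5471, 0.1479, 0.0564]
tool_rot: [0.032, 0.706, -0.032, 0.707]
ft_force: [0.0, 0.1, 0.3]
gripper_width: 0.0497
```

Run:
```python
from h import *
o,im=snap('wrist','w3')
print(o['tool_pos'],Rn.from_quat(o['tool_rot']).as_matrix().round(4),o['ft_force'],o['time_s'])
snap('scene','s3')
```

```text
[0.54710161 0.14788544 0.05639561] [[ 2.000e-03  9.000e-02  9.959e-01]
 [ 2.000e-04  9.959e-01 -9.000e-02]
 [-1.000e+00  4.000e-04  2.000e-03]] [0.01872868 0.10740256 0.33059265] 3.375
```

View pics/w3.png

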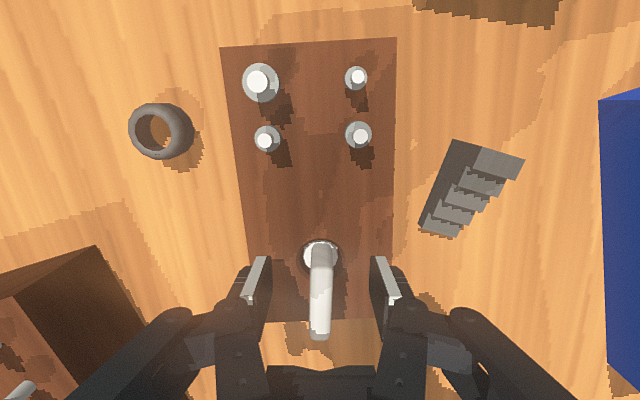

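The bow stands vertical in the image between the pads (key at about (320,295), pads at (257,280) and (385,280)). Now I close the gripper.

jog_arm:
  deltas:
    - [[0,0,0],[0,0,0],30]
    - [[0,0,0],[0,0,0],5]
    - [[0,0,0],[0,0,0],5]
    - [[0,0,0],[0,0,0],5]
    - [[0,0,0],[0,0,0],5]
  grip_force: 30

```text
time_s: 4.1
tool_pos: [0.5464, 0.1479, 0.0556]
tool_rot: [0.032, 0.706, -0.032, 0.707]
ft_force: [-1.1, 0.8, 4.3]
gripper_width: 0.0096
```

jog_arm:
  deltas:
    - [[0,0,0],[0,0,0],5]
    - [[0,0,0],[0,0,0],5]
    - [[-10,0,0],[0,0,0],5]
    - [[-20,0,0],[0,0,0],5]
    - [[-50,0,0],[0,0,0],5]
    - [[-50,0,0],[0,0,0],5]
    - [[0,0,0],[0,0,0],5]
    - [[0,0,0],[0,0,0],5]
  grip_force: 60

```text
time_s: 5.1
tool_pos: [0.5458, 0.1477, 0.1848]
tool_rot: [0.032, 0.707, -0.032, 0.706]
ft_force: [0.1, -0.9, -1.6]
gripper_width: 0.0089
```

Run:
```python
from h import *
o,im=snap('wrist','w4')
print(o['tool_pos'],o['ft_force'],o['time_s'])
snap('scene','s4')
s=cv2.imread('pics/s4.png')
p=proj(cam('scene'),o['tool_pos']).astype(int);print(p)
cv2.imwrite('pics/s4c.png',cv2.resize(s[p[1]-45:p[1]+45,p[0]-60:p[0]+60],(800,600),interpolation=cv2.INTER_CUBIC))
snap('side','d4')
s=cv2.imread('pics/d4.png')
p=proj(cam('side'),o['tool_pos']).astype(int);print(p)
cv2.imwrite('pics/d4c.png',cv2.resize(s[p[1]-45:p[1]+45,p[0]-60:p[0]+60],(800,600),interpolation=cv2.INTER_CUBIC))
```

```text
[0.54582669 0.14772255 0.18475282] [ 0.07635925 -0.86590133 -1.60475896] 5.1
[362 183]
[318 198]
```

View pics/w4.png

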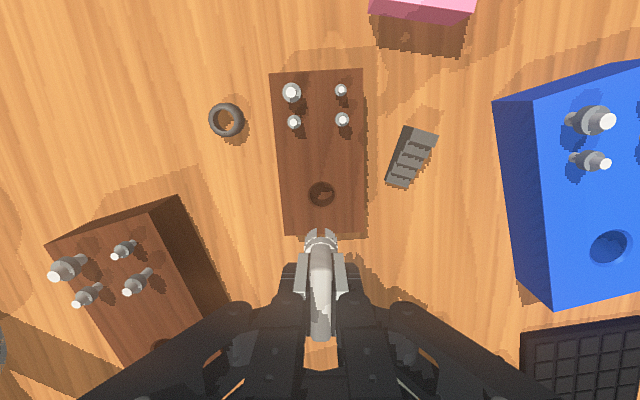

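View pics/s4c.png

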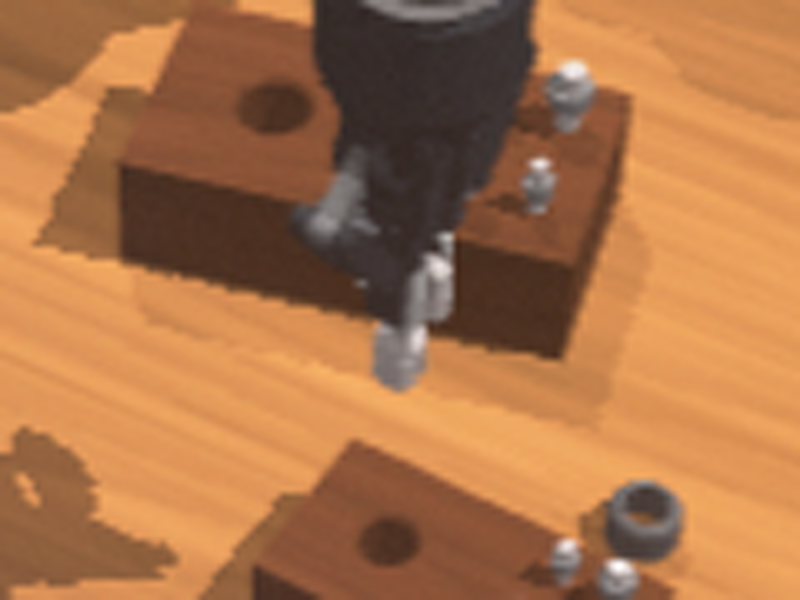

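View pics/d4c.png

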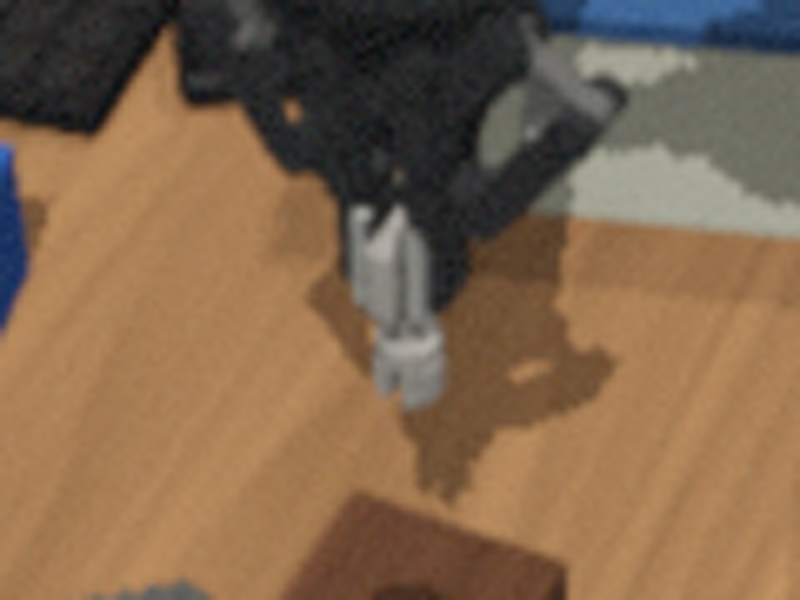

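Run:
```python
from h import *
o=env.get_obs();C=cam('wrist',o)
T=Rn.from_quat(o['tool_rot']).as_matrix();t=o['tool_pos']
for n,p0 in (('s4',(362,183)),('d4',(318,198))):
    s=cv2.imread(f'pics/{n}.png');Cc=cam('scene' if n[0]=='s' else 'side')
    a=cv2.resize(s[p0[1]-20:p0[1]+40,p0[0]-40:p0[0]+40],(800,600),interpolation=cv2.INTER_CUBIC)
    for x in (-33,-19,-5,2,13,35):
        for y in ((-10,0,10) if x in(13,35) else (0,)):
            q=proj(Cc,t+T@[x/1e3,y/1e3,0]); q=((q[0]-p0[0]+40.5)*10,(q[1]-p0[1]+20.5)*10)
            cv2.circle(a,(int(q[0]),int(q[1])),4,(0,0,255),-1)
    cv2.imwrite(f'pics/{n}m.png',a)
im=cv2.imread('pics/w4.png');a=cv2.resize(im[215:365,220:420],(800,600),interpolation=cv2.INTER_CUBIC)
for x in (-33,-19,-5,13,35):
    for y in (-10,0,10):
            q=proj(C,t+T@[x/1e3,y/1e3,0]); q=((q[0]-220+.5)*4,(q[1]-215+.5)*4)
            cv2.circle(a,(int(q[0]),int(q[1])),4,(0,0,255),-1)
cv2.imwrite('pics/w4m.png',a)
```

```text
(no output)
```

View pics/w4m.png

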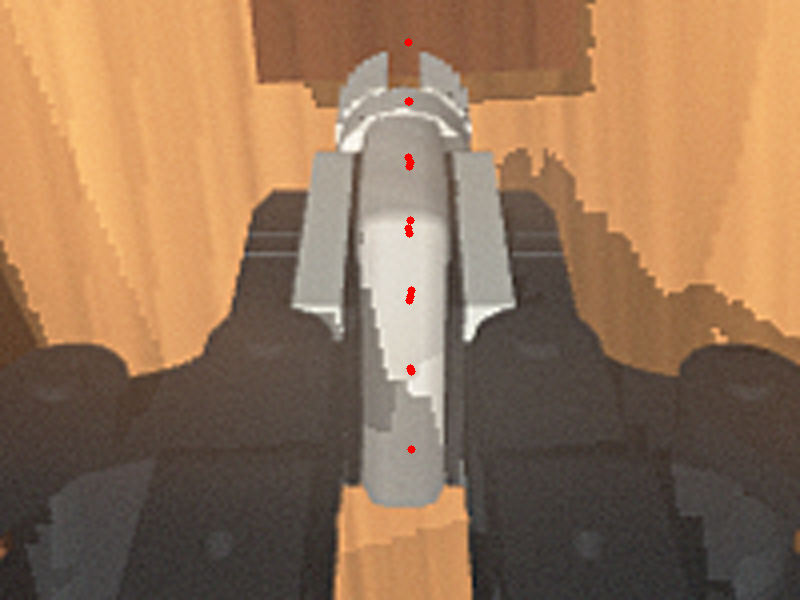

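View pics/d4m.png

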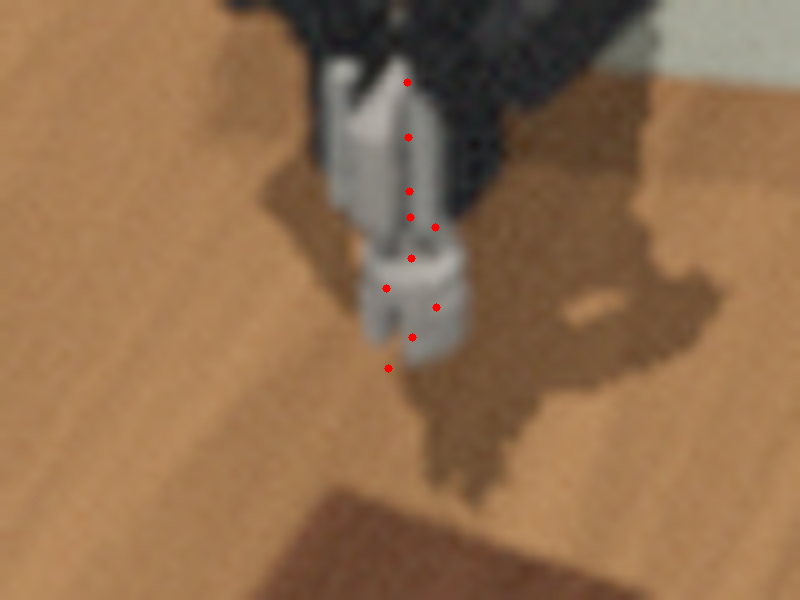

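View pics/s4m.png

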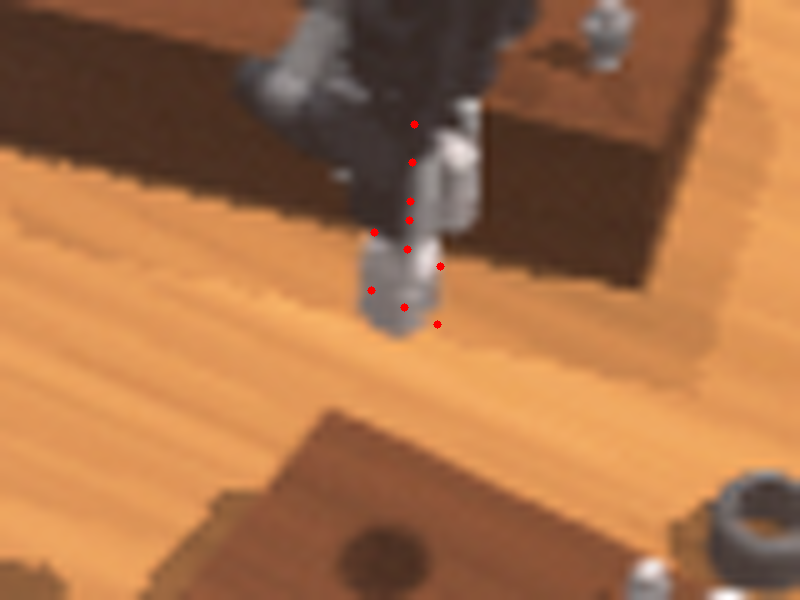

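jog_arm:
  deltas:
    - [[0,-30,0],[0,0,0],5]
    - [[0,-60,-1],[0,0,0],5]
    - [[0,-60,-1],[0,0,0],5]
    - [[0,-60,-1],[0,0,0],5]
    - [[0,-60,-1],[0,0,0],5]
    - [[0,-60,-1],[0,0,0],5]
    - [[0,-60,0],[0,0,0],5]
    - [[0,0,0],[0.18,0,0],5]
    - [[0,0,0],[0.18,0,0],5]
    - [[0,0,0],[0.18,0,0],5]

```text
time_s: 6.5
tool_pos: [0.5057, -0.2402, 0.1839]
tool_rot: [0.222, 0.672, -0.221, 0.671]
ft_force: [-0.6, -0.6, -0.8]
gripper_width: 0.0089
```

jog_arm:
  deltas:
    - [[0,0,0],[0.05,0,0],5]
    - [[0,0,0],[0,0,0],5]
    - [[0,0,0],[0,0,0],5]

```text
time_s: 6.88
tool_pos: [0.5061, -0.24, 0.1847]
tool_rot: [0.236, 0.667, -0.235, 0.666]
ft_force: [0.0, -0.2, -0.4]
gripper_width: 0.0094
```

Run:
```python
from h import *
o,im=snap('wrist','w5')
T=Rn.from_quat(o['tool_rot']).as_matrix();t=o['tool_pos']
print(t,T.round(4),o['ft_force'],o['time_s'])
C=cam('wrist',o)
a=cv2.resize(im[150:300,220:420,::-1],(800,600),interpolation=cv2.INTER_CUBIC)
for X,c in (([.5053,-.240,.108],(0,0,255)),([.5053,-.240,.091],(0,255,0))):
    q=proj(C,X);cv2.circle(a,(int((q[0]-219.5)*4),int((q[1]-149.5)*4)),4,c,-1)
for y in(-19,19):
    q=proj(C,t+T@[-.031,y/1e3,0]);cv2.circle(a,(int((q[0]-219.5)*4),int((q[1]-149.5)*4)),4,(255,0,255),-1)
cv2.imwrite('pics/w5c.png',a)
y=T[:,1];print('bow ang',np.arctan2(y[1],y[0]))
```

```text
[ 0.50614578 -0.23997985  0.18468497] [[-1.000e-03  6.280e-01  7.782e-01]
 [ 7.000e-04  7.783e-01 -6.280e-01]
 [-1.000e+00 -1.000e-04 -1.200e-03]] [ 2.19619510e-04 -2.40887332e-01 -4.07325047e-01] 6.875
bow ang 0.8918746930235186
```

View pics/w5c.png

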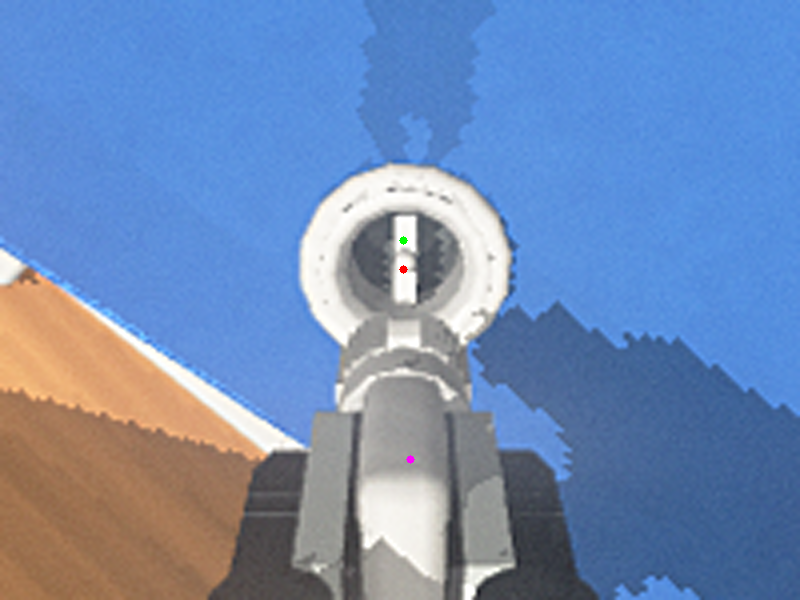

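jog_arm:
  deltas:
    - [[15,1,0],[0,0,0],5]
    - [[15,0,0],[0,0,0],5]
    - [[4,0,0],[0,0,0],5]
    - [[0,0,0],[0,0,0],5]
    - [[0,0,0],[0,0,0],5]

```text
time_s: 7.55
tool_pos: [0.5072, -0.2395, 0.1517]
tool_rot: [0.236, 0.666, -0.236, 0.667]
ft_force: [-0.1, 0.5, -0.4]
gripper_width: 0.0092
```

```bash
cat > look.py <<'E'
from h import *
import sys
k=sys.argv[1]
o,im=snap('wrist','w'+k)
T=Rn.from_quat(o['tool_rot']).as_matrix();t=o['tool_pos']
print(t.round(4),o['ft_force'].round(2),o['ft_torque'].round(3),o['time_s'])
a=cv2.resize(im[180:330,220:420,::-1],(800,600),interpolation=cv2.INTER_CUBIC)
cv2.imwrite(f'pics/w{k}c.png',a)
y=T[:,1];print('bow ang',np.arctan2(y[1],y[0]),T[2,:])
E
python3 look.py 6
```

```text
[ 0.5072 -0.2395  0.1517] [-0.07  0.46 -0.41] [-0.002  0.009 -0.006] 7.55
bow ang 0.890795943203768 [-9.99999654e-01  1.40519706e-04  8.19595407e-04]
```

View pics/w6c.png

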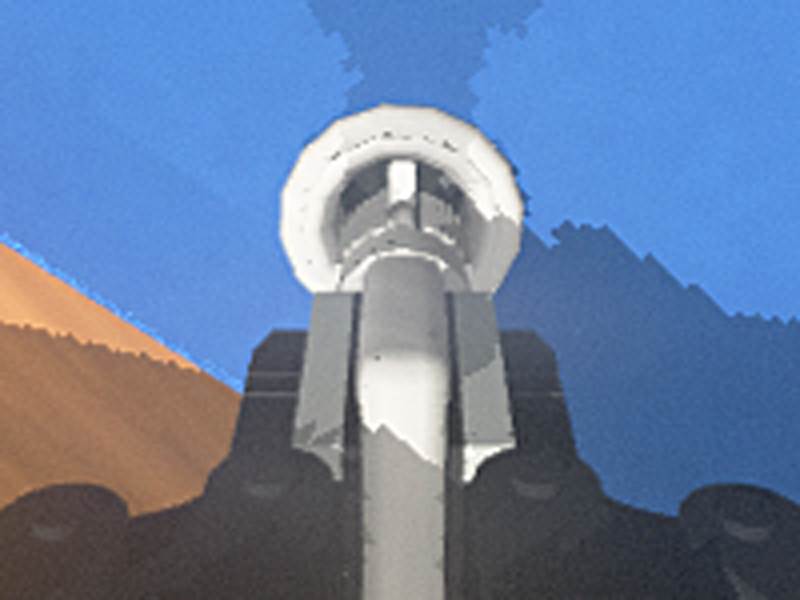

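jog_arm:
  deltas:
    - [[2,0,0],[0,0,0],5]
    - [[2,0,0],[0,0,0],5]
    - [[2,0,0],[0,0,0],5]
    - [[2,0,0],[0,0,0],5]
    - [[0,0,0],[0,0,0],5]

```text
time_s: 8.22
tool_pos: [0.5069, -0.2393, 0.1431]
tool_rot: [0.236, 0.667, -0.236, 0.667]
ft_force: [0.9, 0.4, -0.7]
gripper_width: 0.0093
```

jog_arm:
  deltas:
    - [[1,0,0],[0,0,0],5]
    - [[1,0,0],[0,0,0],5]
    - [[1,0,0],[0,0,0],5]
    - [[0,0,0],[0,0,0],5]

```text
time_s: 8.72
tool_pos: [0.5069, -0.2393, 0.1402]
tool_rot: [0.236, 0.667, -0.236, 0.667]
ft_force: [-0.2, 0.1, -0.7]
gripper_width: 0.009
```

jog_arm:
  deltas:
    - [[1,0,0],[0,0,0],5]
    - [[1,0,0],[0,0,0],5]
    - [[1,0,0],[0,0,0],5]
    - [[0,0,0],[0,0,0],5]

```text
time_s: 9.22
tool_pos: [0.5069, -0.2393, 0.1372]
tool_rot: [0.236, 0.667, -0.236, 0.667]
ft_force: [-0.8, 0.1, -1.2]
gripper_width: 0.0093
```

jog_arm:
  deltas:
    - [[1,0,0],[0,0,0],5]
    - [[1,0,0],[0,0,0],5]
    - [[0,0,0],[0,0,0],5]

```text
time_s: 9.6
tool_pos: [0.5069, -0.2393, 0.1352]
tool_rot: [0.236, 0.667, -0.236, 0.667]
ft_force: [1.2, 0.0, -0.5]
gripper_width: 0.0091
```

jog_arm:
  deltas:
    - [[1,0,0],[0,0,0],5]
    - [[1,0,0],[0,0,0],5]
    - [[0,0,0],[0,0,0],5]

```text
time_s: 9.98
tool_pos: [0.5069, -0.2393, 0.1332]
tool_rot: [0.236, 0.667, -0.236, 0.667]
ft_force: [-0.3, -0.0, -0.4]
gripper_width: 0.0089
```

jog_arm:
  deltas:
    - [[1,0,0],[0,0,0],5]
    - [[1,0,0],[0,0,0],5]
    - [[0,0,0],[0,0,0],5]

```text
time_s: 10.35
tool_pos: [0.5069, -0.2393, 0.1312]
tool_rot: [0.236, 0.667, -0.236, 0.667]
ft_force: [0.6, -0.2, -0.2]
gripper_width: 0.0091
```

jog_arm:
  deltas:
    - [[1,0,0],[0,0,0],5]
    - [[1,0,0],[0,0,0],5]
    - [[0,0,0],[0,0,0],5]

```text
time_s: 10.72
tool_pos: [0.5069, -0.2393, 0.1292]
tool_rot: [0.236, 0.667, -0.236, 0.667]
ft_force: [-0.5, 1.0, -0.7]
gripper_width: 0.009
```

jog_arm:
  deltas:
    - [[1,0,0],[0,0,0],5]
    - [[0,0,0],[0,0,0],5]

```text
time_s: 10.98
tool_pos: [0.507, -0.2394, 0.1283]
tool_rot: [0.236, 0.667, -0.236, 0.667]
ft_force: [-0.4, -0.5, -0.8]
gripper_width: 0.0093
```

jog_arm:
  deltas:
    - [[0.6,0,0],[0,0,0],5]
    - [[0,0,0],[0,0,0],5]

```text
time_s: 11.22
tool_pos: [0.5071, -0.2395, 0.1281]
tool_rot: [0.236, 0.666, -0.236, 0.667]
ft_force: [-0.3, 0.9, 3.0]
gripper_width: 0.0091
```

jog_arm:
  deltas:
    - [[0.4,0,0],[0,0,0],5]
    - [[0,0,0],[0,0,0],5]

```text
time_s: 11.48
tool_pos: [0.5072, -0.2395, 0.128]
tool_rot: [0.236, 0.666, -0.236, 0.667]
ft_force: [-1.6, 1.2, 6.1]
gripper_width: 0.0093
```

Contact came at TCP z 0.128, where I predicted the floor (0.1276). The bits would have stopped it at 0.1366, so the key is fully home. Now I turn it clockwise.

jog_arm:
  deltas:
    - [[0,0,0],[0,0,0],5]
    - [[0,0,0],[0.05,0,0],5]
    - [[0,0,0],[0.08,0,0],5]
    - [[0,0,0],[0.08,0,0],5]
    - [[0,0,0],[0,0,0],5]

```text
time_s: 12.1
tool_pos: [0.5072, -0.2396, 0.128]
tool_rot: [0.305, 0.638, -0.305, 0.639]
ft_force: [-1.8, 0.3, 5.5]
gripper_width: 0.0094
```

```bash
python3 look.py 7
```

```text
[ 0.5072 -0.2396  0.128 ] [-1.76  0.31  5.46] [0.064 0.206 0.024] 12.1
bow ang 0.6800779316497844 [-9.99999119e-01  2.87569740e-04  1.29556837e-03]
```

View pics/w7c.png

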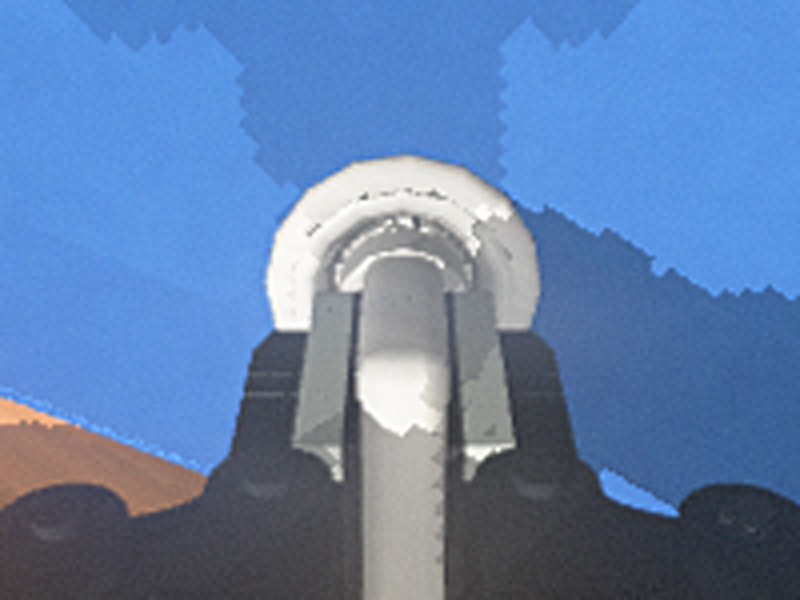

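jog_arm:
  deltas:
    - [[0,0,0],[0.1,0,0],5]
    - [[0,0,0],[0.1,0,0],5]
    - [[0,0,0],[0.1,0,0],5]
    - [[0,0,0],[0.1,0,0],5]

```text
time_s: 12.65
tool_pos: [0.5075, -0.2401, 0.1281]
tool_rot: [0.426, 0.564, -0.426, 0.565]
ft_force: [1.0, -1.4, 4.4]
gripper_width: 0.0091
```

```bash
python3 look.py 8
```

```text
[ 0.5075 -0.2401  0.1281] [ 0.97 -1.37  4.36] [-0.286  0.05   0.097] 12.65
bow ang 0.27777431760172977 [-0.99999673  0.0012107   0.00225266]
```

jog_arm:
  deltas:
    - [[0,0,0],[0.12,0,0],5]
    - [[0,0,0],[0.12,0,0],5]
    - [[0,0,0],[0.12,0,0],5]
    - [[0,0,0],[0.12,0,0],5]
    - [[0,0,0],[0.12,0,0],5]

```text
time_s: 13.32
tool_pos: [0.5076, -0.2409, 0.1281]
tool_rot: [-0.573, -0.412, 0.574, -0.415]
ft_force: [-0.8, -4.6, 3.6]
gripper_width: 0.0093
```

jog_arm:
  deltas:
    - [[0,0,0],[0.12,0,0],5]
    - [[0,0,0],[0.12,0,0],5]
    - [[0,0,0],[0.12,0,0],5]
    - [[0,0,0],[0.12,0,0],5]
    - [[0,0,0],[0.1,0,0],5]
    - [[0,0,0],[0,0,0],5]

```text
time_s: 14.08
tool_pos: [0.507, -0.2413, 0.1281]
tool_rot: [-0.667, -0.232, 0.668, -0.235]
ft_force: [-2.4, -5.3, 4.3]
gripper_width: 0.0092
```

```bash
python3 look.py 9
```

```text
[ 0.507  -0.2413  0.1281] [-2.41 -5.3   4.35] [-1.204  0.595  0.036] 14.075
bow ang -0.8985688031091595 [-0.99999282  0.00343182  0.00160995]
```

View pics/w9c.png

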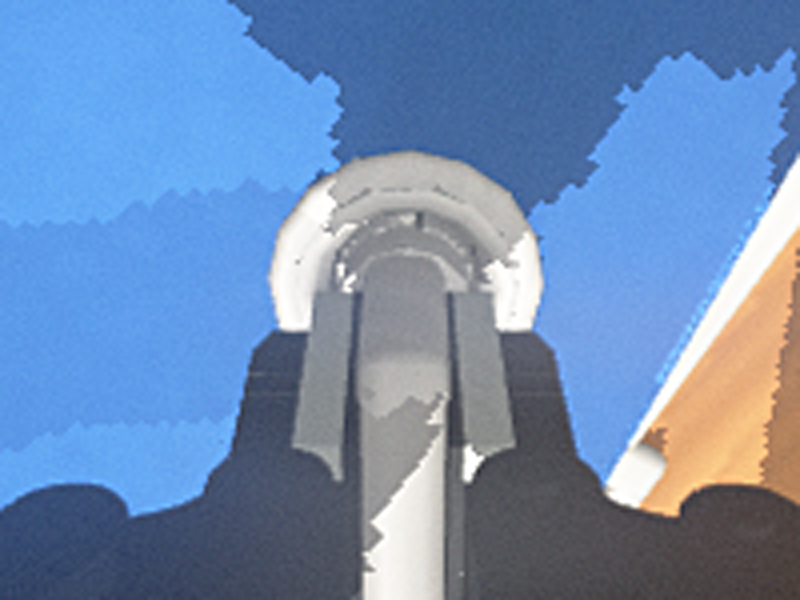

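jog_arm:
  deltas:
    - [[-2,0,0],[0,0,0],5]
    - [[-2,0,0],[0,0,0],5]
    - [[-2,0,0],[0,0,0],5]
    - [[-2,0,0],[0,0,0],5]
    - [[0,0,0],[0,0,0],5]

```text
time_s: 14.75
tool_pos: [0.5061, -0.2402, 0.135]
tool_rot: [-0.667, -0.233, 0.668, -0.234]
ft_force: [-2.4, -3.7, 0.7]
gripper_width: 0.0095
```

jog_arm:
  deltas:
    - [[-3,0,0],[0,0,0],5]
    - [[-3,0,0],[0,0,0],5]
    - [[-4,0,0],[0,0,0],5]
    - [[-5,0,0],[0,0,0],5]
    - [[-5,0,0],[0,0,0],5]
    - [[0,0,0],[0,0,0],5]

```text
time_s: 15.5
tool_pos: [0.5073, -0.2391, 0.1559]
tool_rot: [0.668, 0.233, -0.667, 0.233]
ft_force: [-0.2, 0.1, -0.6]
gripper_width: 0.009
```

jog_arm:
  deltas:
    - [[-10,0,0],[0,0,0],5]
    - [[-15,0,0],[0,0,0],5]
    - [[-15,0,0],[0,0,0],5]
    - [[0,0,0],[0,0,0],5]
    - [[0,0,0],[0,0,0],5]

```text
time_s: 16.12
tool_pos: [0.5068, -0.2392, 0.1952]
tool_rot: [-0.668, -0.233, 0.668, -0.233]
ft_force: [0.2, 0.5, -1.4]
gripper_width: 0.009
```

```bash
python3 look.py 10
python3 - <<'E'
from h import *
snap('scene','s10');s=cv2.imread('pics/s10.png')
cv2.imwrite('pics/s10c.png',cv2.resize(s[125:215,185:305],(800,600),interpolation=cv2.INTER_CUBIC))
E
```

```text
[ 0.5068 -0.2392  0.1952] [ 0.21  0.54 -1.41] [ 0.027  0.009 -0.03 ] 16.125
bow ang -0.8992185681188812 [-9.99999985e-01 -1.73504616e-04  2.24206309e-05]
```

View pics/w10.png

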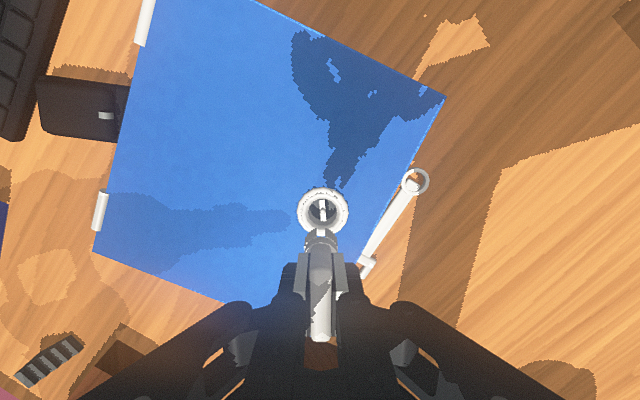

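View pics/s10c.png

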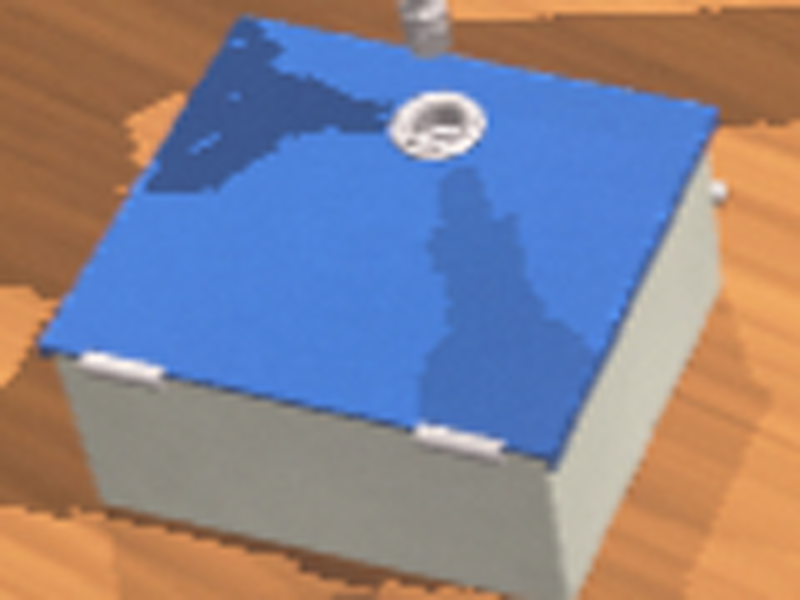

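The lid's front corners rose about 1.8 px in the scene view while the hinge edge stayed put, so it has sprung up. Next I rotate the key back and return to the block.

jog_arm:
  deltas:
    - [[-10,0,0],[-0.18,0,0],5]
    - [[0,0,0],[-0.18,0,0],5]
    - [[0,0,0],[-0.18,0,0],5]
    - [[0,0,0],[-0.18,0,0],5]
    - [[0,0,0],[-0.18,0,0],5]
    - [[0,0,0],[-0.18,0,0],5]
    - [[0,0,0],[-0.18,0,0],5]
    - [[0,0,0],[-0.18,0,0],5]
    - [[0,0,0],[-0.18,0,0],5]
    - [[0,0,0],[-0.18,0,0],5]

```text
time_s: 17.48
tool_pos: [0.5067, -0.2392, 0.2047]
tool_rot: [0.231, 0.669, -0.23, 0.668]
ft_force: [0.6, 0.2, -1.2]
gripper_width: 0.0093
```

jog_arm:
  deltas:
    - [[0,0,0],[-0.18,0,0],5]
    - [[0,0,0],[-0.18,0,0],5]
    - [[0,0,0],[-0.18,0,0],5]
    - [[0,0,0],[-0.04,0,0],5]
    - [[0,0,0],[0,0,0],5]

```text
time_s: 18.1
tool_pos: [0.5068, -0.2392, 0.2048]
tool_rot: [0.032, 0.707, -0.032, 0.706]
ft_force: [-0.3, -0.7, -0.6]
gripper_width: 0.0092
```

Run:
```python
from h import *
o=env.get_obs();T=Rn.from_quat(o['tool_rot']).as_matrix()
print(o['tool_pos'],np.arctan2(T[1,1],T[0,1]),T[2],T.T@(np.array([.546,.1478,.19])-o['tool_pos']))
```

```text
[ 0.50676676 -0.23922899  0.20481759] 1.480287357626867 [-9.99999547e-01  4.59253293e-04 -8.34198193e-04] [0.01499282 0.38898409 0.00410337]
```

jog_arm:
  deltas:
    - [[0,40,0],[0,0,0],5]
    - [[0,60,0],[0,0,0],5]
    - [[0,60,1],[0,0,0],5]
    - [[0,60,1],[0,0,0],5]
    - [[5,60,1],[0,0,0],5]
    - [[10,60,1],[0,0,0],5]
    - [[5,49,0],[0,0,0],5]
    - [[0,0,0],[0,0,0],5]
    - [[0,0,0],[0,0,0],5]

```text
time_s: 19.23
tool_pos: [0.5457, 0.1474, 0.1851]
tool_rot: [0.032, 0.707, -0.032, 0.706]
ft_force: [0.9, 0.9, -1.4]
gripper_width: 0.009
```

```bash
python3 look.py 11
python3 - <<'E'
from h import *
b=cv2.imread('pics/w4.png');a=cv2.imread('pics/w11.png')
cv2.imwrite('pics/w11d.png',np.hstack([cv2.resize(i[160:310,220:420],(400,300)) for i in (b,a)]))
E
```

```text
[0.5457 0.1474 0.1851] [ 0.91  0.87 -1.41] [ 0.018 -0.045  0.007] 19.225
bow ang 1.4807726422679932 [-9.99999738e-01 -5.81773794e-04 -4.29844175e-04]
```

View pics/w11d.png

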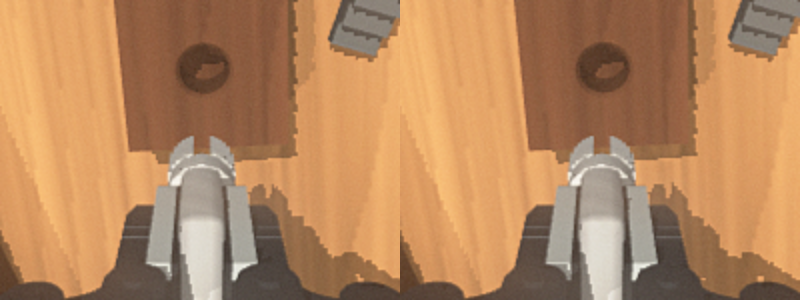

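The view matches the one just after lift-off, with the hole and key at the same pixels, so the key hasn't slipped in the grip. I lower it.

jog_arm:
  deltas:
    - [[30,0,0],[0,0,0],5]
    - [[40,0,0],[0,0,0],5]
    - [[25,0,0],[0,0,0],5]
    - [[8,0,0],[0,0,0],5]
    - [[5,0,0],[0,0,0],5]
    - [[5,0,0],[0,0,0],5]
    - [[5,0,0],[0,0,0],5]
    - [[0,0,0],[0,0,0],5]

```text
time_s: 20.27
tool_pos: [0.5458, 0.1478, 0.0673]
tool_rot: [0.032, 0.706, -0.032, 0.706]
ft_force: [0.8, 0.6, -0.8]
gripper_width: 0.0093
```

jog_arm:
  deltas:
    - [[3,0,0],[0,0,0],5]
    - [[3,0,0],[0,0,0],5]
    - [[2,0,0],[0,0,0],5]
    - [[1,0,0],[0,0,0],5]
    - [[0,0,0],[0,0,0],5]

```text
time_s: 20.9
tool_pos: [0.5459, 0.1477, 0.0583]
tool_rot: [0.032, 0.706, -0.032, 0.706]
ft_force: [0.6, -0.7, -0.4]
gripper_width: 0.0093
```

jog_arm:
  deltas:
    - [[1,0,0],[0,0,0],5]
    - [[0.7,0,0],[0,0,0],5]
    - [[0,0,0],[0,0,0],5]

```text
time_s: 21.28
tool_pos: [0.5459, 0.1477, 0.0566]
tool_rot: [0.032, 0.706, -0.032, 0.706]
ft_force: [0.3, -0.3, -0.5]
gripper_width: 0.0086
```

jog_arm:
  deltas:
    - [[0.7,0,0],[0,0,0],5]
    - [[0,0,0],[0,0,0],5]

```text
time_s: 21.52
tool_pos: [0.5459, 0.1477, 0.0559]
tool_rot: [0.032, 0.706, -0.032, 0.706]
ft_force: [0.7, -1.0, -0.5]
gripper_width: 0.0091
```

jog_arm:
  deltas:
    - [[0.7,0,0],[0,0,0],5]
    - [[0,0,0],[0,0,0],5]

```text
time_s: 21.78
tool_pos: [0.546, 0.1478, 0.0556]
tool_rot: [0.032, 0.706, -0.032, 0.707]
ft_force: [-0.7, -0.8, 3.9]
gripper_width: 0.0092
```

jog_arm:
  deltas:
    - [[0.7,0,0],[0,0,0],5]
    - [[0,0,0],[0,0,0],5]

```text
time_s: 22.02
tool_pos: [0.5461, 0.1478, 0.0556]
tool_rot: [0.032, 0.706, -0.032, 0.707]
ft_force: [-3.4, 0.4, 9.0]
gripper_width: 0.0092
```

The key is seated at 0.0556, its original height. I unload and release.

jog_arm:
  deltas:
    - [[-1,0,0],[0,0,0],5]
    - [[0,0,0],[0,0,0],5]
    - [[0,0,0],[0,0,0],14]
    - [[0,0,0],[0,0,0],25]
    - [[0,0,0],[0,0,0],50]
    - [[0,0,0],[0,0,0],60]
    - [[0,0,0],[0,0,0],60]
  grip_force: 20

```text
time_s: 22.9
tool_pos: [0.5459, 0.1477, 0.0555]
tool_rot: [0.032, 0.706, -0.032, 0.706]
ft_force: [-0.7, -0.1, -0.0]
gripper_width: 0.06
```

jog_arm:
  deltas:
    - [[-10,0,0],[0,0,0],60]
    - [[-40,0,0],[0,0,0],60]
    - [[-50,0,0],[0,0,0],85]
    - [[-50,0,0],[0,0,0],85]
    - [[0,0,0],[0,0,0],85]
    - [[0,0,0],[0,0,0],85]

```text
time_s: 23.65
tool_pos: [0.5455, 0.1477, 0.2056]
tool_rot: [0.032, 0.706, -0.032, 0.706]
ft_force: [-0.1, 0.4, -0.4]
gripper_width: 0.0849
```

```bash
python3 look.py 12
python3 - <<'E'
from h import *
snap('scene','s12');snap('side','d12');s=cv2.imread('pics/d12.png');q=cv2.imread('pics/s12.png')
cv2.imwrite('pics/d12c.png',cv2.resize(s[215:305,260:360],(660,594),interpolation=cv2.INTER_CUBIC))
cv2.imwrite('pics/s12c.png',cv2.resize(q[125:215,185:305],(800,600),interpolation=cv2.INTER_CUBIC))
E
```

```text
[0.5455 0.1477 0.2056] [-0.14  0.36 -0.42] [-0.014  0.026 -0.018] 23.65
bow ang 1.4807922831321667 [-9.99999999e-01 -4.03895165e-05 -1.16735606e-05]
```

View pics/w12.png

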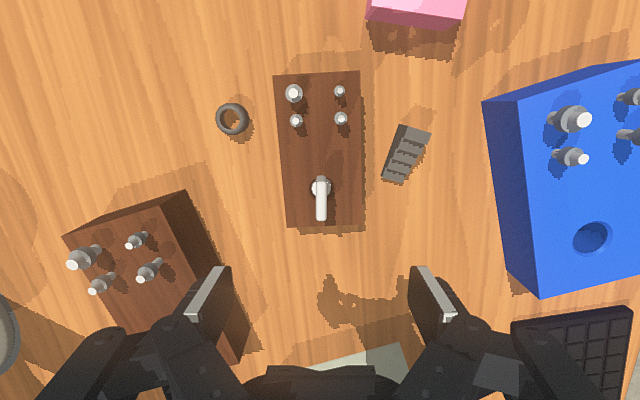

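View pics/d12c.png

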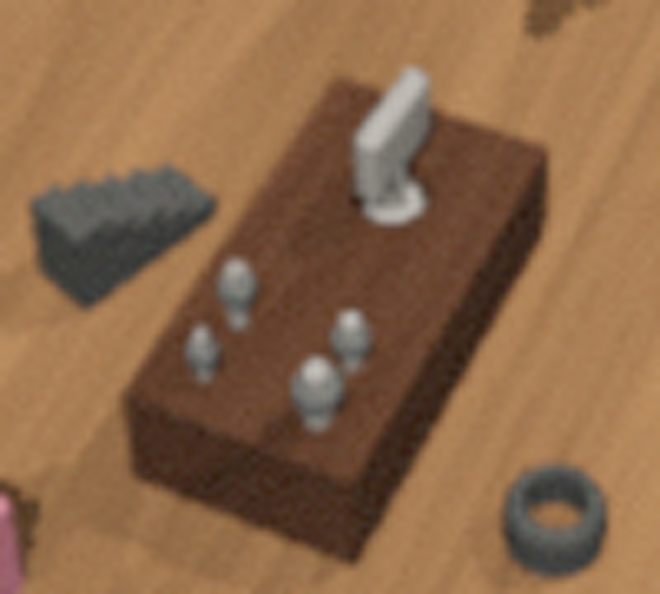

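View pics/s12c.png

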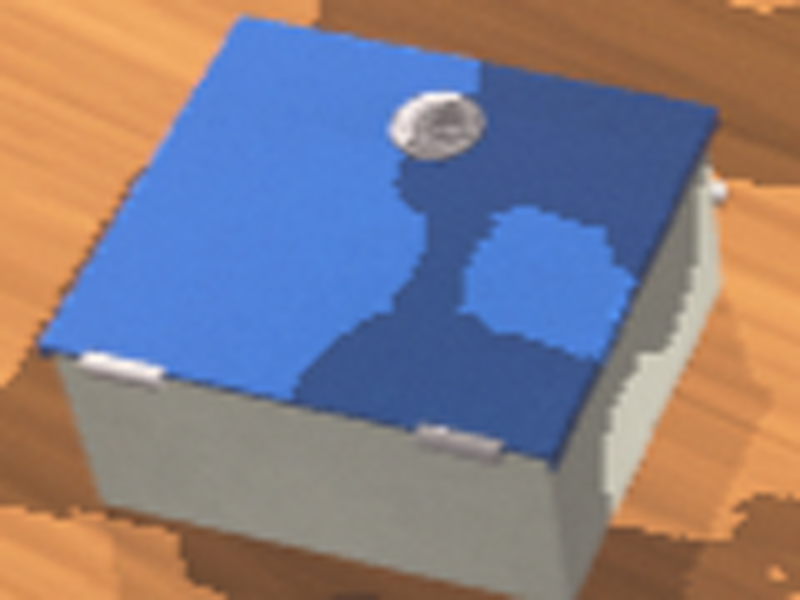

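View pics/s12.png

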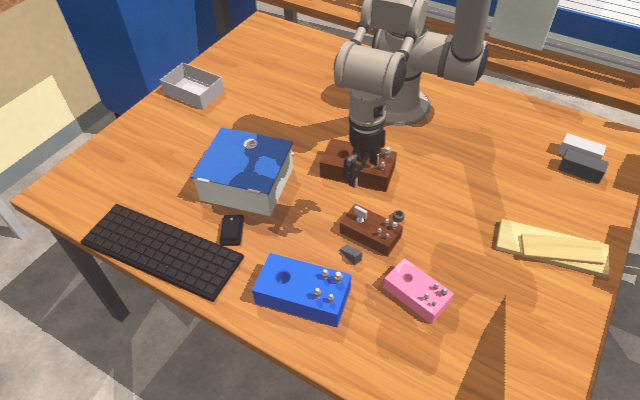

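```bash
python3 -c "
from h import *
print(env.close_job())"
```

```text
the job is handed in; nothing more can be done
None
```

The job is handed in at about 24 s of the 72 s allowed. The key turned the lock, the lid sprang up, and the key is back in its hole.

- **Lock:** I took the key from the smaller dark-brown block and set its slot to the bar's angle as seen by the wrist camera, about 0.89 rad. It went home at tool height 0.128 m against a predicted 0.1276 m. The wrist reading there was about 6 N.
- **Turn:** I turned it about 1.8 rad clockwise, slightly more than a quarter turn, so the latch would clear with some margin. The largest wrist force I read during the turn was about 7 N, mostly sideways, because the key ran about 1–2 mm off the lock's axis. I saw readings only at the end of each move, not the contact force itself.
- **Final checks:**
  - **Lid:** the scene view shows its front edge still up by about 1.8 px, roughly 6–7 mm or 0.03 rad. I judged this from the pictures, as the lid angle isn't reported.
  - **Key:** it stands upright in its hole at its original height, within about 1 px of its starting position in the side view.
  - **Surroundings:** the gripper is open and about 150 mm clear. The nut, step block and mouse look unmoved in the last pictures. The spanner is mostly hidden there, but nothing went near it.

No check failed. The lock's position came out about 2 mm different between the wrist camera and the two fixed cameras, which was within the key's clearance.

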